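# Fetch the press weight from behind the bottles

## Robot

A 7-joint arm with a two-finger parallel gripper is mounted at the origin on the work surface. World frame = base frame: x ahead of the robot, y to its left, z up, the work surface at z = 0. Lengths are in mm, angles in rad, forces in N, time in s.
With the tool pointing down it reaches from about 425 to 950 mm from the base axis. Payload 16.7 kg.
Tool frame: the origin (TCP) lies at the very end of the fingers, on their centre line; the grasp point (between the pads) lies 19 mm behind it; z points along the fingers, y is the direction in which the jaws open and shut (so a half turn about z gives the same grasp; the last joint's range is limited). The gripper opens to 94 mm and grips with 3 to 60 N. Pads are 16 mm wide; open, the fingers measure 119 mm over their backs; the gripper's body (75 mm by 177 mm) begins 78 mm behind the grasp point.
Start: joints at [1.083, 0.426, 0.074, 1.606, -0.034, 1.111, -0.067], TCP at [224.308, -636.601, 205.467] pointing down, gripper open.
Joint ranges: [-2.85, 2.85], [-0.5, 2.14], [-1.23, 1.37], [0.21, 2.46], [-1.02, 4.16], [0.16, 2.05], [-2.73, 2.73]. Speed limits (rad/s): [1.89, 1.89, 2.39, 2.39, 3.01, 3.01, 3.01].

## Interface

Orientations are given as [roll, pitch, yaw] about the fixed x, y, z axes, in that order (R = Rz(yaw) Ry(pitch) Rx(roll)).
In Python, from workcell import manip gives the robot as it stands. The module is installed in compiled form; this text tells all that it offers.
- The arm moves only by the tool drive_tool, never from a script. Its argument "moves" is a list of rows, each a list of 5 numbers: the shift along the tool's x, y, z as a fraction of full scale, then the turn about the tool's z as a fraction of full scale, then the opening, from -1 (shut) to 1 (fully open), so that 0 is half open. In form: [[x, y, z, turn, fingers], ...]. A call has 1 to 20 rows; each row is the pose to reach, as a shift and turn from the pose measured when the call began, along the tool's axes at that moment, turning the shorter way round; what a row does not reach only later rows make up. Full scale, the value 1, is 0.1 m for a shift and pi rad for a turn. A row lasts 1/10 s, in which the tool goes at most 50 mm and 8.59 degrees, less where a joint would pass 70% of its speed; a pose out of reach is approached as far as the arm can. A call with a number of a shift or a turn outside -1 to 1 is refused whole. A call with a gripper value outside its range is refused whole. The fingers move at their own pace and stop on an object; the grip force is fixed at half the most. Time passes only in rows, so rows that repeat a pose let the fingers close. It gives the time, the measured TCP pose, the force and the opening at its end, in the units of the state.
- manip.sense(): the state, without advancing time (a new reading comes with each control period).
- manip.get_image(name): name is "scene" or "top" or "wrist"; returns the picture (400x640x3 uint8, red, green, blue); there is no depth.
- manip.camera_params(name): a dict with "fov_y" (degrees; the focal length in pixels is half the picture's height over the tangent of half this angle, whatever the lens; pixels are square), "cx", "cy" (the principal point, pixels), "cam_to_world" (4x4, takes a point from camera to world coordinates). Camera axes: x right, y down, z forward; pixel columns grow to the right and rows downward; lengths in mm; the calibration is good to about 2 mm. The wrist camera is an equidistant fisheye: a pixel r from the principal point sees the ray r / f radians off the axis. A picture is of the moment at which its call begins: read the wrist's pose just before it. camera_params takes no time and is no camera call; for the wrist camera it gives the pose at the moment of the call.
- manip.hand_in(): hands the job in, once; it reports no verdict.
The state is a dict: "clock": time; "q": joint angles; "dq": joint speeds; "effort": joint torques, N m; "tcp_pos": TCP position; "tcp_rot": TCP orientation; "wrist_force": force on the tool from outside, world axes, zero at the start; "torque": the same for the moment, N m; "gripper_width": opening from 0.0 (shut) to 1.0 (fully open).
Only numpy, scipy, OpenCV 4.12 (cv2) and the standard library are available. Lean on these libraries where they do the work, as an engineer would, in place of code of your own. Each camera call takes 0.05 s, during which the arm holds its last target. There are 200 camera calls.

## Task

Weigh down the freshly glued cardboard wheel while its glue sets: first move the spray can, the glue bottle and the jar that crowd the brass weight out of the plywood bay and stand all three on the empty grey tray, then fetch the weight and set it down gently, upright, on the middle of the glued wheel. Finally put the three containers back in the bay, each standing upright exactly where it stood before. Leave the tape roll and the pencil cup where they are.

Things in the scene. Friction and masses are not known exactly. Their poses are not given: they have to be found in the camera images.
- weight: squat brass press weight, about 0.5 kg, round, 58 mm tall: body 54 mm diameter and 27 mm tall, above it a neck of 14 mm diameter and a grip knob of 24 mm diameter from 40 to 58 mm above its underside. Stands at the back of the bay, the three containers crowded close before and beside it. Origin at the centre of its underside, z up.
- spray_can: aluminium spray can with grey band, round, 160 mm tall, 52 mm diameter; its white plastic cap is 44 mm diameter, from 130 to 160 mm above the underside. About 0.25 kg, cannot be sprayed. Stands in the bay. Origin at the centre of its underside, z up.
- glue_bottle: white plastic glue bottle, round, 150 mm tall, 48 mm diameter up to 90 mm, then tapering to a narrow white cap of 26 mm diameter from 115 to 150 mm above the underside. About 0.2 kg. Stands in the bay. Origin at the centre of its underside, z up.
- jar: clear plastic jar with paper label, round, 140 mm tall, 52 mm diameter; its wide steel lid (screwed tight) is 56 mm diameter, from 115 to 140 mm above the underside. About 0.25 kg. Stands in the bay. Origin at the centre of its underside, z up.
- bay: fixed plywood bay, 200 mm (its x) by 250 mm (its y), holding the weight and the three containers. Floor 10 mm thick, back wall along its +x edge up to 60 mm above the table, 10 mm thick, side rims along its y edges up to 24 mm above the table, 8 mm thick, open front (-x). A loose cardboard disc lies in its front corner (local x -72, y +85 mm). Origin under its centre at table height.
- tray: fixed empty grey plastic tray, 200 by 200 mm, 16 mm tall, walls 4 mm thick, floor about 4 mm above the table: the side area for the three containers. It lies to the left or to the right of the bay. Origin under its centre at table height, x and y along its sides.
- glued_wheel: fixed green cutting mat, 190 by 190 mm, 3 mm thick, with the freshly glued cardboard wheel (two round cardboard discs, 90 mm diameter, 8 mm thick together, a small black dot at the centre) in its middle; the wheel's top is 11 mm above the table. It lies on the other side of the bay from the tray. Origin under the centre of the mat and wheel at table height.
- tape_roll: bystander: grey roll of tape lying flat, 100 mm diameter, 48 mm tall, 76 mm hole, near a far corner of the bay (left or right). Origin at the centre of its underside.
- pencil_cup: bystander: dark steel cup, 72 mm diameter, 90 mm tall, with three pencils up to 126 mm, near the other far corner of the bay. Origin at the centre of its underside.
There are look-alikes about, which are no part of the job. Of the things shaped like the weight, the brass one is meant.

How it is judged (in metres and radians):
On the way, in this order (a step that is already met when the one before it is completed fails the run):
1. all three containers stand on the grey tray, the weight still in its place in the bay (x of spray_can in the frame of tray between -0.085 and 0.085 m and y of spray_can in the frame of tray between -0.085 and 0.085 m and z of each of spray_can, glue_bottle, jar in the frame of tray below 0.012 m and angle between each of spray_can, glue_bottle, jar's own z axis and vertical below 0.1 rad and x of glue_bottle in the frame of tray between -0.085 and 0.085 m and y of glue_bottle in the frame of tray between -0.085 and 0.085 m and x of jar in the frame of tray between -0.085 and 0.085 m and y of jar in the frame of tray between -0.085 and 0.085 m and distance of weight from where it was at the start of the episode below 0.03 m and contact force between each of spray_can, glue_bottle, jar and the fingers below 0.1 N), for 0.2 s.
2. the weight stands released on the middle of the glued wheel, the three containers still on the tray (horizontal distance between weight and glued_wheel below 0.012 m and z of weight in the frame of glued_wheel between 0.008 and 0.014 m and angle between each of weight, spray_can, glue_bottle, jar's own z axis and vertical below 0.1 rad and linear speed of weight below 0.02 m/s and angular speed of weight below 0.2 rad/s and contact force between weight and the fingers below 0.1 N and x of spray_can in the frame of tray between -0.085 and 0.085 m and y of spray_can in the frame of tray between -0.085 and 0.085 m and z of each of spray_can, glue_bottle, jar in the frame of tray below 0.012 m and x of glue_bottle in the frame of tray between -0.085 and 0.085 m and y of glue_bottle in the frame of tray between -0.085 and 0.085 m and x of jar in the frame of tray between -0.085 and 0.085 m and y of jar in the frame of tray between -0.085 and 0.085 m), for 0.2 s.
At the end, for the whole second after the job is handed in: The weight stands upright on the glued wheel, within 12 mm of its centre; the spray can, the glue bottle and the jar each stand upright in the bay within 15 mm of where each stood at the start; all are released and at rest (horizontal distance between weight and glued_wheel below 0.012 m and z of weight in the frame of glued_wheel between 0.008 and 0.014 m and angle between each of weight, spray_can, glue_bottle, jar's own z axis and vertical below 0.1 rad and linear speed of each of weight, spray_can, glue_bottle, jar below 0.02 m/s and angular speed of each of weight, spray_can, glue_bottle, jar below 0.2 rad/s and contact force between each of weight, spray_can, glue_bottle, jar and the fingers below 0.1 N and distance of each of spray_can, glue_bottle, jar from where it was at the start of the episode below 0.015 m); the robot touches nothing.
It fails at once if the tape roll or the pencil cup is shifted by more than 30 mm (distance of any of tape_roll, pencil_cup from where it was at the start of the episode above 0.03 m).
It fails at once if a container or the weight is knocked over (angle between any of spray_can, glue_bottle, jar, weight's own z axis and vertical above 0.8 rad).
It fails at once if the weight is dropped or rammed onto the glued wheel (more than 60 N) (contact force between weight and glued_wheel above 60 N).
It also fails if it takes over 141 s, if anything falls off the work surface, if the arm or the gripper's body presses on something with over 40 N, if the wrist force passes 120 N, or if a joint passes its speed limit or range.

## Working session

There is one attempt and no reset: what is moved stays moved. The work goes in short steps, Python scripts to look and compute and a tool call to move; the robot and the scene stay as the last step left them, time stands still between calls to the robot, and variables do not carry over. Pictures are saved under pics/ and viewed, about 12 in all and at most 16, crops included, and the job is handed in when it is done.

Besides the shell and the picture viewer there is one more tool, called after "Emit:" by a JSON object that holds its "api" and its "payload". drive_tool: Moves the arm, as the interface text tells. Its arguments: {"type":"object","properties":{"moves":{"type":"array"}},"required":["moves"]}

```bash
ls; mkdir -p pics; python3 - <<'E'
from workcell import manip
import cv2, numpy as np
s=manip.sense(); print(s)
for n in ["scene","top"]:
    p=manip.camera_params(n); print(n,p["fov_y"],p["cx"],p["cy"],np.round(p["cam_to_world"],3).tolist())
    cv2.imwrite(f"pics/{n}0.png",manip.get_image(n)[:,:,::-1])
E
```

```text
pics
{'clock': 0.0, 'q': array([ 1.08251084,  0.42671593,  0.07383684,  1.60660638, -0.03410551,
        1.11081887, -0.06712962]), 'dq': array([ 3.13755115e-04,  1.80279331e-04,  1.08860735e-04, -7.83368394e-05,
        1.39100986e-03, -1.40406829e-03,  6.97322482e-04]), 'effort': array([-8.79800928e-05, -9.35810494e+01,  3.66786294e+00, -4.54180920e+01,
       -4.86248033e-02,  2.03772500e-02,  8.27648478e-05]), 'tcp_pos': array([ 224.1624896 , -636.21782672,  204.78620067]), 'tcp_rot': array([-3.14030573e+00,  8.33997645e-05,  3.38734626e-01]), 'wrist_force': array([-0.18900586,  0.4882878 , -0.13315044]), 'torque': array([ 0.03123362, -0.02726669, -0.01419767]), 'gripper_width': 1.0008531517566102}
scene 52.60239693982537 322.60715203048244 199.77775491097788 [[0.834, 0.419, -0.36, 935.143], [0.552, -0.642, 0.532, -554.078], [-0.008, -0.642, -0.766, 828.423], [0.0, 0.0, 0.0, 1.0]]
top 42.76035177633846 325.0292745568228 193.33440352246672 [[0.018, -0.981, 0.191, 352.056], [-1.0, -0.017, 0.004, -18.321], [-0.001, -0.191, -0.982, 1179.743], [0.0, 0.0, 0.0, 1.0]]
```

View pics/top0.png

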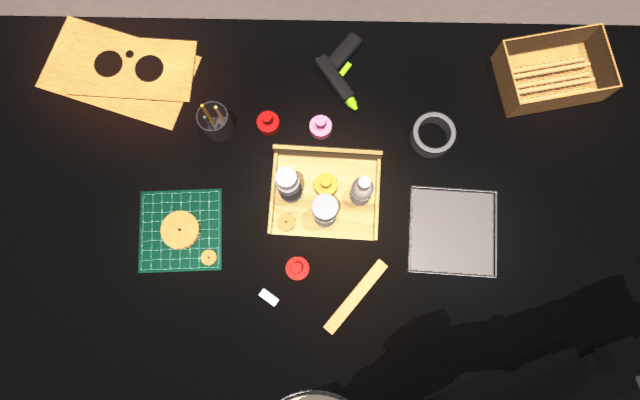

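View pics/scene0.png

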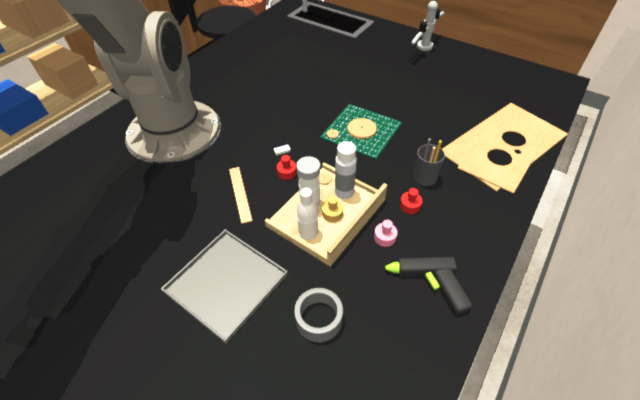

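The top view shows the bay at (325,193), with the spray can (288,178), jar (325,207), glue bottle (362,184) and brass weight (326,185). The tray is at (453,232) and the wheel at (180,230). Red and pink look-alikes stand outside the bay. Next I'll enlarge the bay.

```bash
cat > h.py <<'E'
from workcell import manip
import cv2, numpy as np
def w(name,uv,z,p=None):
    p=p or manip.camera_params(name); f=200/np.tan(np.radians(p["fov_y"]/2))
    d=np.array([(uv[0]-p["cx"])/f,(uv[1]-p["cy"])/f,1.]); 
    if name=="wrist":
        r=np.hypot(d[0],d[1]); d=np.array([d[0]/r*np.sin(r),d[1]/r*np.sin(r),np.cos(r)])
    T=np.array(p["cam_to_world"]); d=T[:3,:3]@d; c=T[:3,3]
    return np.round(c+d*(z-c[2])/d[2],1)
def px(name,P,p=None):
    p=p or manip.camera_params(name); f=200/np.tan(np.radians(p["fov_y"]/2))
    T=np.array(p["cam_to_world"]); c=T[:3,:3].T@(np.array(P,float)-T[:3,3])
    if name=="wrist":
        r=np.hypot(c[0],c[1]); a=np.arctan2(r,c[2]); return f*a*c[0]/r+p["cx"],f*a*c[1]/r+p["cy"]
    return f*c[0]/c[2]+p["cx"],f*c[1]/c[2]+p["cy"]
def tool(P,yaw=None):
    "shift to world TCP P (mm) in tool axes as fractions (of 100mm), turn fraction"
    from scipy.spatial.transform import Rotation as R
    s=manip.sense(); M=R.from_euler('xyz',s["tcp_rot"]).as_matrix()
    print("tcp",np.round(s["tcp_pos"],1),np.round(s["tcp_rot"],3),"t",s["clock"],"->",np.round(M.T@(np.array(P)-s["tcp_pos"])/100,3), None if yaw is None else round(((s["tcp_rot"][2]-yaw+np.pi/2)%np.pi-np.pi/2)/np.pi,3))
E
python3 - <<'E'
from h import *
im=cv2.imread("pics/top0.png")
cv2.imwrite("pics/c1.png",cv2.resize(im[140:250,260:400],None,fx=5,fy=5,interpolation=cv2.INTER_CUBIC))
for n,uv,z in [("tray a",(411,187),16),("tray b",(497,188),16),("tray c",(496,277),16),("tray d",(408,274),16),("wheel",(180,230),11),("mat a",(140,191),3),("mat c",(222,271),3),("mat b",(221,189),3),("mat d",(138,272),3),("tape",(434,135),48),("cup",(211,117),90),("spray",(287,175),160),("jar",(325,205),140),("glue",(364,182),150),("weight",(326,181),58)]: print(n,w("top",uv,z))
E
```

```text
tray a [ 596.7 -213.    16. ]
tray b [ 597.8 -412.8   16. ]
tray c [ 393.3 -401.    16. ]
tray d [ 396.5 -203.3   16. ]
wheel [487.6 318.6  11. ]
mat a [578.8 421.5   3. ]
mat c [396.4 218.4   3. ]
mat b [586.9 231.4   3. ]
mat d [390.8 409.7   3. ]
tape [ 713.5 -262.5   48. ]
cup [733.5 244.6  90. ]
spray [587.2  64.6 160. ]
jar [529.6 -14.2 140. ]
glue [577.4 -93.8 150. ]
weight [598.4 -15.2  58. ]
```

View pics/c1.png

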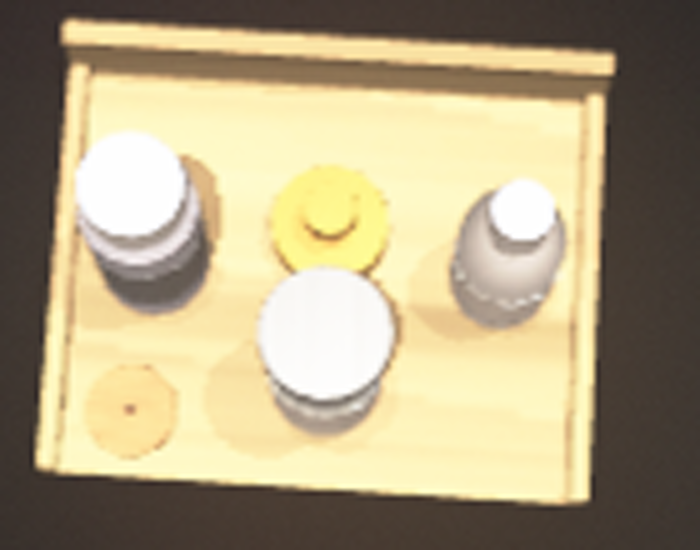

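The crop shows the spray cap at (132,185), jar lid (327,334), glue cap (524,212) and weight knob (330,207). The bay is tilted slightly. I'll recompute with the tops raised 10 mm for the bay floor, and get the bay and tray yaw and the clearances.

```bash
python3 - <<'E'
from h import *
c=lambda u,v:(260+(u+.5)/5-.5,140+(v+.5)/5-.5)
for n,uv,z in [("spray",c(132,185),170),("jar",c(327,334),150),("glue",c(524,212),160),("weight knob",c(330,207),68),("body",c(330,225),37),("BL",c(62,22),60),("BR",c(614,55),60),("FL",c(37,467),24),("FR",c(589,500),24)]: print(n,w("top",uv,z))
p=manip.camera_params("scene")
for n,uv,z in [("spray",(346,148),170),("jar",(309,165),150),("glue",(307,193),160),("wk",(333,201),68),("wheel",(362,128),11),("trayL",(225,233),16),("trayR",(286,272),16),("trayB",(226,337),16),("trayLft",(163,289),16)]: print("scene",n,w("scene",uv,z,p))
print(w("scene",(429,153),90,p), w("scene",(319,301),48,p))
E
```

```text
spray [581.5  65.7 170. ]
jar [525.  -14.3 150. ]
glue [575.2 -93.9 160. ]
weight knob [596.1 -14.3  68. ]
body [594.5 -14.4  37. ]
BL [682.  109.2  60. ]
BR [ 670.8 -142.    60. ]
FL [482.7 116.8  24. ]
FR [ 472.  -133.8   24. ]
scene spray [583.7  67.5 170. ]
scene jar [530.4 -11.2 150. ]
scene glue [581.8 -92.4 160. ]
scene wk [601.3 -15.3  68. ]
scene wheel [493.1 321.7  11. ]
scene trayL [ 411.4 -209.8   16. ]
scene trayR [ 602.2 -214.7   16. ]
scene trayB [ 590.2 -403.    16. ]
scene trayLft [ 399.5 -398.9   16. ]
[733.8 245.4  90. ] [ 714.  -245.3   48. ]
```

Emit:
{"api": "drive_tool", "payload": {"moves": [[0.5,-0.38,-0.1,0,1],[1,-0.765,-0.15,0,1],[1,-0.765,-0.15,0,1],[1,-0.765,-0.15,0,1]]}}

```text
clock: 0.5
tcp_pos: [296.3, -527.6, 220.4]
tcp_rot: [-3.14, -0.001, 0.344]
wrist_force: [-0.1, -0.6, 0.5]
gripper_width: 1.0
```

Emit:
{"api": "drive_tool", "payload": {"moves": [[0.5,-0.38,0,0,1],[1,-0.765,0,0,1],[1,-0.765,0,0,1],[1,-0.765,0,0,1]]}}

```text
clock: 0.9
tcp_pos: [367.1, -418.5, 220.5]
tcp_rot: [-3.139, -0.002, 0.349]
wrist_force: [0.0, 0.0, 0.2]
gripper_width: 1.0
```

Emit:
{"api": "drive_tool", "payload": {"moves": [[0.5,-0.38,0,0,1],[1,-0.765,0,0,1],[1,-0.765,0,0,1],[1,-0.765,0,0,1]]}}

```text
clock: 1.3
tcp_pos: [436.9, -309.6, 220.9]
tcp_rot: [-3.139, -0.003, 0.354]
wrist_force: [-0.7, -0.2, -0.5]
gripper_width: 1.001
```

Emit:
{"api": "drive_tool", "payload": {"moves": [[0.5,-0.38,0,0,1],[1,-0.765,0,0,1],[1,-0.765,0,0,1],[1,-0.765,0,0,1]]}}

```text
clock: 1.7
tcp_pos: [505.8, -200.8, 221.2]
tcp_rot: [-3.138, -0.003, 0.358]
wrist_force: [-0.3, -1.1, -0.2]
gripper_width: 0.998
```

Emit:
{"api": "drive_tool", "payload": {"moves": [[0.5,-0.38,0,0.05,1],[1,-0.765,0,0.09,1],[1,-0.765,0,0.108,1],[1,-0.765,0,0.108,1],[1,-0.765,0,0.108,1]]}}

```text
clock: 2.2
tcp_pos: [572.6, -95.5, 221.3]
tcp_rot: [-3.137, -0.001, 0.019]
wrist_force: [0.1, -0.3, 0.2]
gripper_width: 0.997
```

Motion follows commands well. I'll take one look with the wrist camera, marking the predicted points on it.

```bash
python3 - <<'E'
from h import *
p=manip.camera_params("wrist"); im=manip.get_image("wrist")[:,:,::-1].copy()
np.save("wp.npy",p,allow_pickle=True)
cv2.imwrite("pics/w1raw.png",im)
for P in [(582.5,66.5,170),(527.5,-13,150),(578,-93.5,160),(596.5,-14.5,68)]:
    q=px("wrist",P,p); print(np.round(q)); cv2.drawMarker(im,(int(q[0]),int(q[1])),(0,0,255),0,8)
cv2.imwrite("pics/w1.png",im)
print(np.round(p["cam_to_world"],2),p["fov_y"])
E
```

```text
[130. 199.]
[223. 253.]
[311. 205.]
[241. 164.]
[[ 2.0000e-02 -9.7000e-01 -2.5000e-01  6.4665e+02]
 [-1.0000e+00 -2.0000e-02 -0.0000e+00 -9.6640e+01]
 [-0.0000e+00  2.5000e-01 -9.7000e-01  4.0086e+02]
 [ 0.0000e+00  0.0000e+00  0.0000e+00  1.0000e+00]] 65.70646984690485
```

View pics/w1.png

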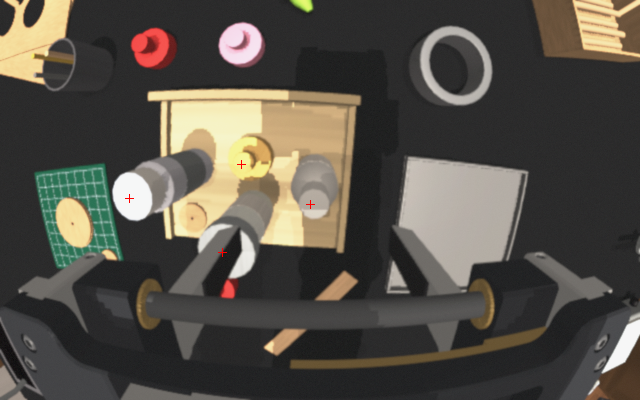

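The wrist view agrees with the prediction within about 3 px: spray cap at (131,196), glue cap at (313,204), knob at (240,163). Next is the glue bottle, gripped by its cap.

Emit:
{"api": "drive_tool", "payload": {"moves": [[0.055,-0.005,0.3,0.006,1],[0.055,-0.005,0.6,0.006,1],[0.055,-0.005,0.85,0.006,1],[0.055,-0.005,0.98,0.006,1],[0.055,-0.005,0.98,0.006,1],[0.055,-0.005,0.98,0.006,-1],[0.055,-0.005,0.98,0.006,-1],[0.055,-0.005,0.98,0.006,-1],[0.055,-0.005,0.98,0.006,-1],[0.055,-0.005,0.98,0.006,-1],[0.055,-0.005,0.98,0.006,-1],[0.055,-0.005,0.98,0.006,-1],[0.055,-0.005,0.98,0.006,-1]]}}

```text
clock: 3.55
tcp_pos: [577.8, -95.3, 123.4]
tcp_rot: [-3.138, -0.001, -0.001]
wrist_force: [-0.5, 0.1, -0.3]
gripper_width: 0.354
```

Emit:
{"api": "drive_tool", "payload": {"moves": [[0,0,0,0,-1],[0,0,0,0,-1],[0,0,0,0,-1]]}}

```text
clock: 3.85
tcp_pos: [577.8, -95.3, 123.3]
tcp_rot: [-3.138, -0.001, -0.001]
wrist_force: [0.6, 0.5, -0.9]
gripper_width: 0.272
```

Emit:
{"api": "drive_tool", "payload": {"moves": [[0,0,-0.15,0,-1],[0,0,-0.3,0,-1],[0,0,-0.45,0,-1],[0,0,-0.5,0,-1],[-0.03,0.1,-0.5,0,-1],[-0.05,0.3,-0.5,0,-1],[-0.07,0.55,-0.5,0,-1],[-0.07,0.8,-0.5,0,-1],[-0.07,0.97,-0.5,0,-1],[-0.07,0.97,-0.5,0,-1]]}}

```text
clock: 4.85
tcp_pos: [569.7, -195.7, 172.4]
tcp_rot: [-3.138, 0.0, -0.005]
wrist_force: [-0.8, 0.4, -3.0]
gripper_width: 0.269
```

Emit:
{"api": "drive_tool", "payload": {"moves": [[-0.03,0.15,0,0,-1],[-0.05,0.4,0,0,-1],[-0.07,0.65,0,0,-1],[-0.07,0.85,0,0,-1],[-0.07,0.98,0,0,-1],[-0.07,0.98,0.1,0,-1],[-0.07,0.98,0.25,0,-1],[-0.07,0.98,0.4,0,-1],[-0.07,0.98,0.5,0,-1],[-0.07,0.98,0.5,0,-1],[-0.07,0.98,0.5,0,-1]]}}

```text
clock: 5.95
tcp_pos: [562.4, -293.1, 121.8]
tcp_rot: [-3.138, 0.0, -0.004]
wrist_force: [0.1, -0.2, -1.8]
gripper_width: 0.269
```

Emit:
{"api": "drive_tool", "payload": {"moves": [[0,0,0.025,0,-1],[0,0,0.045,0,-1],[0,0,0.045,0,-1],[0,0,0.045,0,0],[0,0,0.045,0,0.2],[0,0,0.045,0,0.4],[0,0,0.045,0,0.4],[0,0,-0.1,0,1],[0,0,-0.4,0,1],[0,0,-0.7,0,1],[0,0,-0.95,0,1],[0,0,-0.95,0,1]]}}

```text
clock: 7.15
tcp_pos: [564.1, -294.1, 221.8]
tcp_rot: [-3.14, -0.005, -0.005]
wrist_force: [-0.3, -0.7, 0.8]
gripper_width: 0.988
```

Emit:
{"api": "drive_tool", "payload": {"moves": [[-0.1,-0.3,0,0,1],[-0.2,-0.7,0,0,1],[-0.2,-1,0,0,1],[-0.2,-1,0,0,1]]}}

```text
clock: 7.55
tcp_pos: [544.8, -189.6, 222.5]
tcp_rot: [-3.139, -0.006, 0.0]
wrist_force: [-0.3, -0.2, -0.2]
gripper_width: 1.001
```

Emit:
{"api": "drive_tool", "payload": {"moves": [[-0.1,-0.3,0,0,1],[-0.15,-0.7,0,0,1],[-0.15,-1,0,0,1],[-0.15,-1,0,0,1]]}}

```text
clock: 7.95
tcp_pos: [530.0, -86.0, 223.2]
tcp_rot: [-3.139, -0.007, 0.005]
wrist_force: [0.9, -0.2, 0.2]
gripper_width: 0.997
```

```bash
python3 - <<'E'
from h import *
im=manip.get_image("top")[:,:,::-1].copy()
cv2.imwrite("pics/t2.png",cv2.resize(im[130:290,260:510],None,fx=3,fy=3,interpolation=cv2.INTER_CUBIC))
tool((527.5,-13.5,118),0)
E
```

```text
tcp [530.  -88.4 223. ] [-3.139e+00 -6.000e-03  3.000e-03] t 8.0 -> [-0.029 -0.747  1.052] 0.001
```

View pics/t2.png

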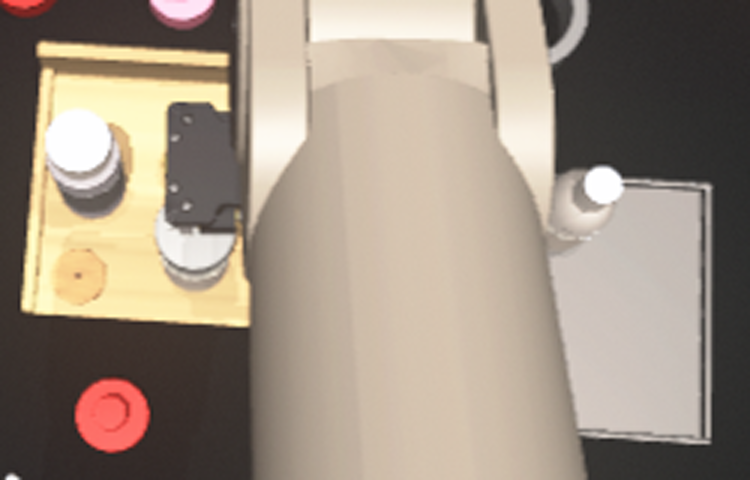

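The glue bottle stands on the tray, with its cap at crop (603,185). Now the jar.

Emit:
{"api": "drive_tool", "payload": {"moves": [[-0.02,-0.4,0,0,1],[-0.03,-0.747,0,0,1],[-0.03,-0.747,0,0,1],[-0.03,-0.747,0.3,0,1],[-0.03,-0.747,0.6,0,1],[-0.03,-0.747,0.85,0,1],[-0.03,-0.747,1,0,1],[-0.03,-0.747,1,0,1],[-0.03,-0.747,1,0,-1],[-0.03,-0.747,1,0,-1],[-0.03,-0.747,1,0,-1],[-0.03,-0.747,1,0,-1],[-0.03,-0.747,1,0,-1],[-0.03,-0.747,1,0,-1],[-0.03,-0.747,1,0,-1],[-0.03,-0.747,1,0,-1]]}}

```text
clock: 9.6
tcp_pos: [527.6, -13.5, 123.5]
tcp_rot: [-3.14, -0.007, 0.003]
wrist_force: [-0.7, -0.7, 4.8]
gripper_width: 0.592
```

Emit:
{"api": "drive_tool", "payload": {"moves": [[0,0,-0.15,0,-1],[0,0,-0.3,0,-1],[0,0,-0.45,0,-1],[0,0,-0.5,0,-1],[-0.05,0.1,-0.5,0,-1],[-0.1,0.3,-0.5,0,-1],[-0.2,0.55,-0.5,0,-1],[-0.28,0.8,-0.5,0,-1],[-0.31,0.92,-0.5,0,-1],[-0.31,0.92,-0.5,0,-1]]}}

```text
clock: 10.6
tcp_pos: [495.7, -107.6, 172.4]
tcp_rot: [-3.14, -0.006, 0.0]
wrist_force: [-0.3, 0.1, -2.3]
gripper_width: 0.592
```

Emit:
{"api": "drive_tool", "payload": {"moves": [[-0.1,0.2,0,0,-1],[-0.15,0.45,0,0,-1],[-0.22,0.7,0,0,-1],[-0.31,0.92,0,0,-1],[-0.31,0.92,0,0,-1]]}}

```text
clock: 11.1
tcp_pos: [463.8, -201.4, 171.6]
tcp_rot: [-3.14, -0.005, -0.002]
wrist_force: [-1.3, 0.8, -1.9]
gripper_width: 0.591
```

```bash
python3 - <<'E'
from h import *
tool((436,-290,119),0)
E
```

```text
tcp [ 463.8 -201.4  171.6] [-3.14e+00 -5.00e-03 -2.00e-03] t 11.1 -> [-0.278  0.887  0.524] -0.001
```

Emit:
{"api": "drive_tool", "payload": {"moves": [[-0.08,0.2,0,0,-1],[-0.15,0.45,0,0,-1],[-0.22,0.7,0,0,-1],[-0.28,0.89,0,0,-1],[-0.28,0.89,0,0,-1],[-0.28,0.89,0.15,0,-1],[-0.28,0.89,0.3,0,-1],[-0.28,0.89,0.43,0,-1],[-0.28,0.89,0.5,0,-1],[-0.28,0.89,0.52,0,-1],[-0.28,0.89,0.535,0,-1],[-0.28,0.89,0.54,0,-1],[-0.28,0.89,0.54,0,-1]]}}

```text
clock: 12.4
tcp_pos: [436.1, -290.4, 117.8]
tcp_rot: [-3.14, -0.006, -0.002]
wrist_force: [-0.5, -0.3, -2.0]
gripper_width: 0.588
```

Emit:
{"api": "drive_tool", "payload": {"moves": [[0,0,0.008,0,-1],[0,0,0.012,0,-1],[0,0,0.012,0,0.4],[0,0,0.012,0,0.5],[0,0,0.012,0,0.6],[0,0,0.012,0,0.6],[0,0,-0.1,0,0.7],[0,0,-0.4,0,0.8],[0,0,-0.7,0,1],[0,0,-1,0,1],[0,0,-1,0,1]]}}

```text
clock: 13.5
tcp_pos: [437.2, -291.5, 222.4]
tcp_rot: [3.14, -0.011, -0.003]
wrist_force: [-0.2, -0.8, 0.2]
gripper_width: 1.002
```

Emit:
{"api": "drive_tool", "payload": {"moves": [[0.1,-0.4,0,0,1],[0.25,-0.8,0,0,1],[0.4,-1,0,0,1],[0.4,-1,0,0,1]]}}

```text
clock: 13.9
tcp_pos: [479.1, -188.3, 223.0]
tcp_rot: [3.14, -0.012, 0.002]
wrist_force: [-0.6, -1.1, 0.3]
gripper_width: 1.003
```

Emit:
{"api": "drive_tool", "payload": {"moves": [[0.1,-0.4,0,0,1],[0.25,-0.8,0,0,1],[0.4,-1,0,0,1],[0.4,-1,0,0,1]]}}

```text
clock: 14.3
tcp_pos: [520.0, -85.5, 223.4]
tcp_rot: [3.141, -0.012, 0.006]
wrist_force: [0.1, -1.4, -0.4]
gripper_width: 0.999
```

Emit:
{"api": "drive_tool", "payload": {"moves": [[0.1,-0.4,0,0,1],[0.25,-0.7,0,0,1],[0.4,-0.9,0,0,1],[0.4,-0.9,0,0,1],[0.4,-0.9,0,0,1]]}}

```text
clock: 14.8
tcp_pos: [559.2, 3.5, 223.6]
tcp_rot: [3.141, -0.012, 0.006]
wrist_force: [-0.2, -1.2, 0.3]
gripper_width: 0.995
```

```bash
python3 - <<'E'
from h import *
tool((582.5,66,123),0)
im=manip.get_image("wrist")[:,:,::-1].copy()
cv2.imwrite("pics/w2.png",im)
E
```

```text
tcp [559.2   3.5 223.6] [ 3.141 -0.012  0.006] t 14.8 -> [ 0.225 -0.625  1.008] 0.002
```

View pics/w2.png

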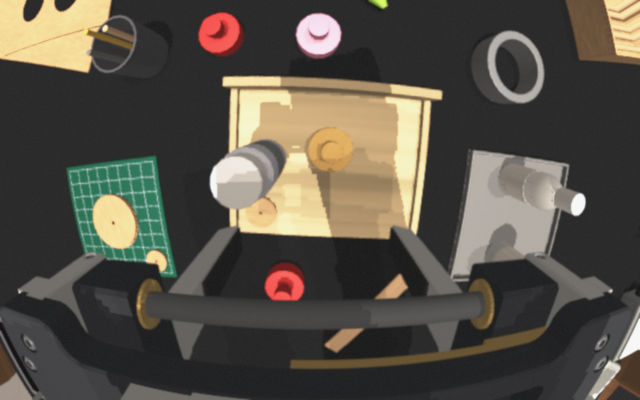

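Emit:
{"api": "drive_tool", "payload": {"moves": [[0.1,-0.35,0,0,1],[0.225,-0.625,0,0,1],[0.225,-0.625,0,0,1],[0.225,-0.625,0,0,1],[0.225,-0.625,0.3,0,1],[0.225,-0.625,0.6,0,1],[0.225,-0.625,0.85,0,1],[0.225,-0.625,1,0,1]]}}

```text
clock: 15.65
tcp_pos: [581.2, 63.1, 122.1]
tcp_rot: [3.139, -0.01, 0.002]
wrist_force: [-0.4, -0.6, 0.3]
gripper_width: 1.0
```

Emit:
{"api": "drive_tool", "payload": {"moves": [[0,0,0.15,0,1],[0,0,0.2,0,1],[0,0,0.2,0,1],[0,0,0.2,0,-1],[0,0,0.2,0,-1],[0,0,0.2,0,-1],[0,0,0.2,0,-1],[0,0,0.2,0,-1],[0,0,0.2,0,-1],[0,0,0.2,0,-1],[0,0,0.2,0,-1]]}}

```text
clock: 16.75
tcp_pos: [581.5, 63.1, 102.2]
tcp_rot: [3.139, -0.01, 0.002]
wrist_force: [-0.0, 0.9, 2.0]
gripper_width: 0.548
```

```bash
python3 - <<'E'
from h import *
tool((502,-325,98),0)
E
```

```text
tcp [581.5  63.1 102.2] [ 3.139e+00 -1.000e-02  2.000e-03] t 16.75 -> [-0.805  3.879  0.042] 0.001
```

Emit:
{"api": "drive_tool", "payload": {"moves": [[0,0,-0.15,0,-1],[0,0,-0.35,0,-1],[0,0,-0.6,0,-1],[0,0,-0.8,0,-1],[0,0,-0.9,0,-1],[0,0.1,-0.9,0,-1],[-0.05,0.3,-0.9,0,-1],[-0.1,0.55,-0.9,0,-1],[-0.15,0.8,-0.9,0,-1],[-0.2,0.97,-0.9,0,-1]]}}

```text
clock: 17.75
tcp_pos: [559.8, -36.5, 191.0]
tcp_rot: [3.139, -0.008, 0.001]
wrist_force: [-0.1, 0.4, -2.2]
gripper_width: 0.547
```

Emit:
{"api": "drive_tool", "payload": {"moves": [[-0.03,0.25,0,0,-1],[-0.08,0.5,0,0,-1],[-0.14,0.75,0,0,-1],[-0.2,1,0,0,-1]]}}

```text
clock: 18.15
tcp_pos: [538.5, -138.3, 189.9]
tcp_rot: [3.139, -0.006, 0.0]
wrist_force: [0.3, -0.4, -3.6]
gripper_width: 0.548
```

Emit:
{"api": "drive_tool", "payload": {"moves": [[-0.03,0.25,0,0,-1],[-0.08,0.5,0,0,-1],[-0.14,0.75,0,0,-1],[-0.2,1,0,0,-1],[-0.2,1,0,0,-1]]}}

```text
clock: 18.65
tcp_pos: [516.2, -242.7, 188.8]
tcp_rot: [3.138, -0.004, -0.005]
wrist_force: [-0.3, -0.1, -3.3]
gripper_width: 0.546
```

```bash
python3 - <<'E'
from h import *
tool((502,-325,97.5),0)
E
```

```text
tcp [ 516.2 -242.7  188.8] [ 3.138 -0.004 -0.005] t 18.65 -> [-0.141  0.821  0.916] -0.002
```

Emit:
{"api": "drive_tool", "payload": {"moves": [[-0.03,0.25,0,0,-1],[-0.08,0.5,0,0,-1],[-0.14,0.75,0,0,-1],[-0.14,0.82,0,0,-1],[-0.14,0.82,0,0,-1],[-0.14,0.82,0.2,0,-1],[-0.14,0.82,0.45,0,-1],[-0.14,0.82,0.7,0,-1],[-0.14,0.82,0.82,0,-1],[-0.14,0.82,0.89,0,-1],[-0.14,0.82,0.92,0,-1],[-0.14,0.82,0.93,0,-1],[-0.14,0.82,0.93,0,-1]]}}

```text
clock: 19.95
tcp_pos: [502.5, -325.0, 96.8]
tcp_rot: [3.138, -0.005, -0.005]
wrist_force: [-0.6, 0.0, -3.0]
gripper_width: 0.547
```

```bash
python3 - <<'E'
from h import *
im=manip.get_image("scene")[:,:,::-1].copy()
cv2.imwrite("pics/s2.png",cv2.resize(im[100:360,130:450],None,fx=2.2,fy=2.2,interpolation=cv2.INTER_CUBIC))
tool((595.5,-14.5,220),0)
E
```

```text
tcp [ 502.5 -325.1   96.8] [ 3.138 -0.005 -0.005] t 20.0 -> [ 0.92  -3.106 -1.24 ] -0.002
```

View pics/s2.png

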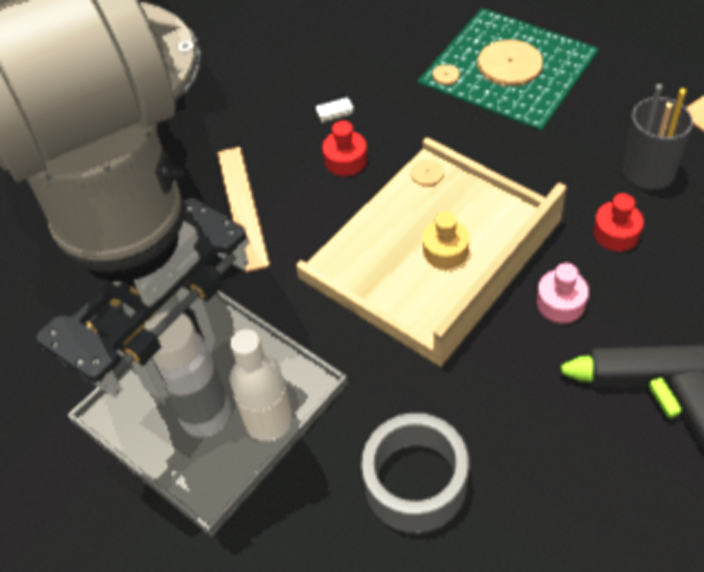

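The spray can is on the tray beside the glue bottle, and the brass weight at crop (446,240) is alone in the bay. Next: release and go to the weight.

Emit:
{"api": "drive_tool", "payload": {"moves": [[0,0,0.008,0,-1],[0,0,0.01,0,-1],[0,0,0.01,0,0.4],[0,0,0.01,0,0.5],[0,0,0.01,0,0.6],[0,0,0.01,0,0.6],[0,0,-0.1,0,0.6],[0,0,-0.4,0,0.6],[0,0,-0.7,0,0.6],[0,0,-1,0,0.6],[0,0,-1,0,0.6]]}}

```text
clock: 21.1
tcp_pos: [503.9, -325.7, 201.8]
tcp_rot: [3.135, -0.011, -0.005]
wrist_force: [-0.7, -0.4, 0.4]
gripper_width: 0.801
```

Emit:
{"api": "drive_tool", "payload": {"moves": [[0.1,-0.4,0,0,0.4],[0.2,-0.8,0,0,0.4],[0.3,-1,0,0,0.4],[0.3,-1,0,0,0.4]]}}

```text
clock: 21.5
tcp_pos: [535.8, -222.2, 201.8]
tcp_rot: [3.135, -0.011, -0.0]
wrist_force: [-0.7, -0.5, -0.2]
gripper_width: 0.701
```

Emit:
{"api": "drive_tool", "payload": {"moves": [[0.1,-0.4,0,0,0.2],[0.2,-0.8,0,0,0.2],[0.3,-1,0,0,0.2],[0.3,-1,0,0,0.2]]}}

```text
clock: 21.9
tcp_pos: [566.8, -119.3, 201.7]
tcp_rot: [3.136, -0.012, 0.004]
wrist_force: [0.5, 0.2, -0.1]
gripper_width: 0.603
```

Emit:
{"api": "drive_tool", "payload": {"moves": [[0.1,-0.4,0.2,0,0.2],[0.2,-0.8,0.4,0,0.2],[0.3,-0.97,0.7,0,0.2],[0.3,-0.97,0.7,0,0.2],[0.3,-0.97,0.7,0,0.2],[0.3,-0.97,0.7,0,0.2]]}}

```text
clock: 22.5
tcp_pos: [597.5, -24.5, 132.5]
tcp_rot: [3.136, -0.013, 0.002]
wrist_force: [0.2, -0.3, -0.4]
gripper_width: 0.599
```

```bash
python3 - <<'E'
from h import *
p=manip.camera_params("wrist")
tool((595.5,-14.5,43),-0.04)
im=manip.get_image("wrist")[:,:,::-1].copy()
for P in [(595.5,-14.5,68)]:
    q=px("wrist",P,p); print(q)
    cv2.drawMarker(im,(int(q[0]),int(q[1])),(0,0,255),0,8)
cv2.imwrite("pics/w3.png",im)
E
```

```text
tcp [597.5 -24.5 132.5] [ 3.136e+00 -1.300e-02  2.000e-03] t 22.5 -> [-0.031 -0.105  0.894] 0.013
(np.float64(300.22762862601996), np.float64(213.01874672386566))
```

View pics/w3.png

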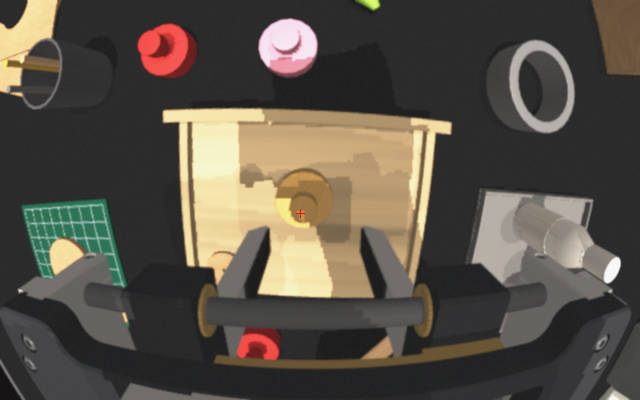

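```bash
python3 - <<'E'
from h import *
im=cv2.imread("pics/w3.png")
cv2.imwrite("pics/w3c.png",cv2.resize(im[150:250,250:370],None,fx=5,fy=5,interpolation=cv2.INTER_CUBIC))
for uv,z in [((304,207),68),((304,198),37)]: print(w("wrist",uv,z))
E
```

```text
[600.7 -17.5  68. ]
[600.6 -16.7  37. ]
```

View pics/w3c.png

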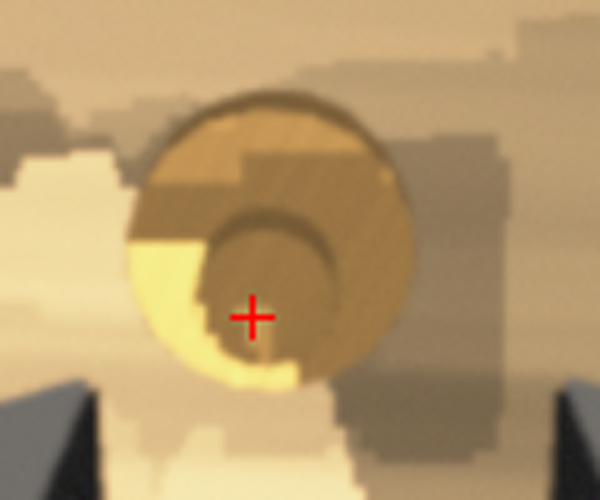

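The knob centre is at about (303,209), giving a world position of (598.5, -16.5), some 3 mm from the first estimate. Grasping there.

Emit:
{"api": "drive_tool", "payload": {"moves": [[0,-0.085,0,0,0.2],[0,-0.085,0.2,0,0.2],[0,-0.085,0.45,0,0.2],[0,-0.085,0.7,0,0.2],[0,-0.085,0.85,0,0.2],[0,-0.085,0.894,0,0.2],[0,-0.085,0.894,0,0.2],[0,-0.085,0.894,0,0.2],[0,-0.085,0.894,0,-1],[0,-0.085,0.894,0,-1],[0,-0.085,0.894,0,-1],[0,-0.085,0.894,0,-1],[0,-0.085,0.894,0,-1],[0,-0.085,0.894,0,-1],[0,-0.085,0.894,0,-1]]}}

```text
clock: 24.05
tcp_pos: [599.0, -15.9, 43.4]
tcp_rot: [3.136, -0.014, 0.002]
wrist_force: [-0.5, 5.8, 3.8]
gripper_width: 0.246
```

```bash
python3 - <<'E'
from h import *
tool((490.3,320.2,44),0)
p=manip.camera_params("top"); 
E
```

```text
tcp [599.  -15.9  43.4] [ 3.136e+00 -1.400e-02  2.000e-03] t 24.05 -> [-1.08  -3.363 -0.039] 0.001
```

Emit:
{"api": "drive_tool", "payload": {"moves": [[0,0,-0.1,0,-1],[0,0,-0.25,0,-1],[0,0,-0.4,0,-1],[0,0,-0.55,0,-1],[0,0,-0.6,0,-1],[-0.05,-0.15,-0.6,0,-1],[-0.1,-0.35,-0.6,0,-1],[-0.18,-0.6,-0.6,0,-1],[-0.26,-0.85,-0.6,0,-1],[-0.3,-1,-0.6,0,-1],[-0.3,-1,-0.6,0,-1]]}}

```text
clock: 25.15
tcp_pos: [567.1, 87.2, 102.4]
tcp_rot: [3.137, -0.013, 0.006]
wrist_force: [-0.1, -0.6, -6.4]
gripper_width: 0.246
```

Emit:
{"api": "drive_tool", "payload": {"moves": [[-0.1,-0.25,0,0,-1],[-0.18,-0.5,0,0,-1],[-0.26,-0.75,0,0,-1],[-0.35,-1,0,0,-1],[-0.35,-1,0,0,-1],[-0.35,-1,0,0,-1]]}}

```text
clock: 25.75
tcp_pos: [531.6, 186.7, 101.4]
tcp_rot: [3.136, -0.013, 0.006]
wrist_force: [0.5, 0.0, -6.2]
gripper_width: 0.246
```

```bash
python3 - <<'E'
from h import *
p=manip.camera_params("wrist")
tool((490.3,320.2,44),0)
im=manip.get_image("wrist")[:,:,::-1].copy()
for P in [(490.3,320.2,11)]:
    q=px("wrist",P,p); print(q)
    cv2.drawMarker(im,(int(q[0]),int(q[1])),(0,0,255),0,8)
cv2.imwrite("pics/w4.png",im)
E
```

```text
tcp [531.6 186.7 101.4] [ 3.136 -0.013  0.006] t 25.75 -> [-0.413 -1.34   0.561] 0.002
(np.float64(179.80721063481994), np.float64(241.59130309838045))
```

View pics/w4.png

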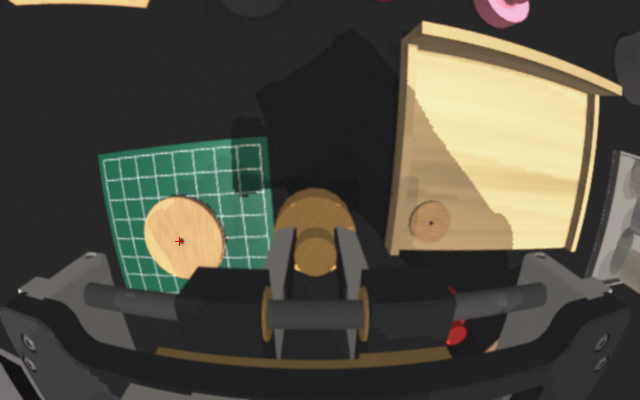

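The wheel dot at (181,240) matches the predicted point within 2 px. Carrying on to above the wheel.

Emit:
{"api": "drive_tool", "payload": {"moves": [[-0.07,-0.2,0,0,-1],[-0.16,-0.5,0,0,-1],[-0.25,-0.75,0,0,-1],[-0.3,-0.95,0,0,-1],[-0.3,-0.95,0,0,-1],[-0.3,-0.95,0,0,-1]]}}

```text
clock: 26.4
tcp_pos: [501.9, 279.8, 100.2]
tcp_rot: [3.136, -0.013, 0.004]
wrist_force: [0.3, -0.4, -5.3]
gripper_width: 0.25
```

```bash
python3 - <<'E'
from h import *
tool((491,319.7,47),0)
E
```

```text
tcp [501.9 279.8 100.2] [ 3.136 -0.013  0.004] t 26.4 -> [-0.115 -0.402  0.528] 0.001
```

Emit:
{"api": "drive_tool", "payload": {"moves": [[-0.06,-0.2,0,0,-1],[-0.115,-0.4,0,0,-1],[-0.115,-0.4,0,0,-1],[-0.115,-0.4,0.15,0,-1],[-0.115,-0.4,0.3,0,-1],[-0.115,-0.4,0.42,0,-1],[-0.115,-0.4,0.48,0,-1],[-0.115,-0.4,0.51,0,-1],[-0.115,-0.4,0.52,0,-1],[-0.115,-0.4,0.53,0,-1],[-0.115,-0.4,0.53,0,-1],[-0.115,-0.4,0.53,0,-1]]}}

```text
clock: 27.6
tcp_pos: [491.2, 319.6, 47.2]
tcp_rot: [3.136, -0.014, 0.004]
wrist_force: [1.2, 1.4, -5.3]
gripper_width: 0.245
```

```bash
python3 - <<'E'
from h import *
im=manip.get_image("scene")[:,:,::-1].copy()
cv2.imwrite("pics/s3.png",cv2.resize(im[60:200,270:450],None,fx=4,fy=4,interpolation=cv2.INTER_CUBIC))
tool((491,319.7,45),0)
E
```

```text
tcp [491.1 319.6  47.2] [ 3.136 -0.014  0.004] t 27.65 -> [-0.002 -0.001  0.022] 0.001
```

View pics/s3.png

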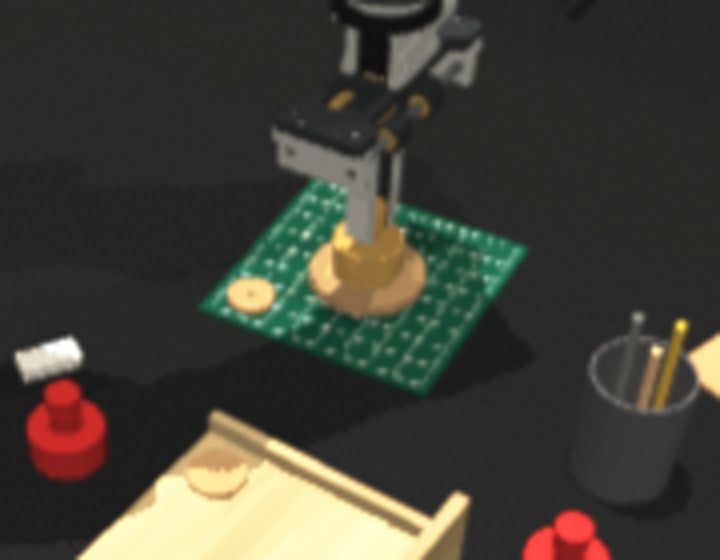

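The weight hangs centred over the wheel. I'll lower the last 2–3 mm slowly.

Emit:
{"api": "drive_tool", "payload": {"moves": [[0,0,0.008,0,-1],[0,0,0.015,0,-1],[0,0,0.02,0,-1],[0,0,0.025,0,-1],[0,0,0.028,0,-1],[0,0,0.028,0,-1]]}}

```text
clock: 28.25
tcp_pos: [491.2, 319.6, 44.5]
tcp_rot: [3.136, -0.014, 0.004]
wrist_force: [-1.4, 0.3, -4.3]
gripper_width: 0.249
```

Emit:
{"api": "drive_tool", "payload": {"moves": [[0,0,0.004,0,-1],[0,0,0.008,0,-1],[0,0,0.008,0,-0.3],[0,0,0.008,0,-0.1],[0,0,0.008,0,0.1],[0,0,0.008,0,0.2],[0,0,0.008,0,0.2],[0,0,0.008,0,0.2],[0,0,-0.15,0,0.2],[0,0,-0.4,0,0.2],[0,0,-0.7,0,0.2],[0,0,-1,0,0.2],[0,0,-1,0,0.2]]}}

```text
clock: 29.55
tcp_pos: [491.5, 321.8, 149.6]
tcp_rot: [3.139, -0.019, 0.004]
wrist_force: [1.0, 0.4, 0.2]
gripper_width: 0.599
```

Emit:
{"api": "drive_tool", "payload": {"moves": [[0.1,0.4,-0.2,0,0.5],[0.15,0.7,-0.5,0,0.5],[0.15,1,-0.6,0,0.5],[0.15,1,-0.6,0,0.5],[0.15,1,-0.6,0,0.5]]}}

```text
clock: 30.05
tcp_pos: [505.8, 221.6, 210.7]
tcp_rot: [3.14, -0.02, 0.003]
wrist_force: [0.3, 0.9, 0.0]
gripper_width: 0.751
```

```bash
python3 - <<'E'
from h import *
T=manip.get_image("top")[:,:,::-1]; S=manip.get_image("scene")[:,:,::-1]; 
a=cv2.resize(T[170:290,120:240],None,fx=3.3,fy=3.3,interpolation=cv2.INTER_CUBIC)
b=cv2.resize(T[150:290,390:510],None,fx=2.83,fy=2.83,interpolation=cv2.INTER_CUBIC)
print(a.shape,b.shape); cv2.imwrite("pics/t3.png",np.hstack([a,b]))
cv2.imwrite("pics/s4raw.png",S); cv2.imwrite("pics/t3raw.png",T)
tool((502,-325,205),0)
E
```

```text
(396, 396, 3) (396, 340, 3)
tcp [505.3 222.8 209.9] [ 3.14  -0.019  0.005] t 30.15 -> [-0.063  5.478  0.058] 0.002
```

View pics/t3.png

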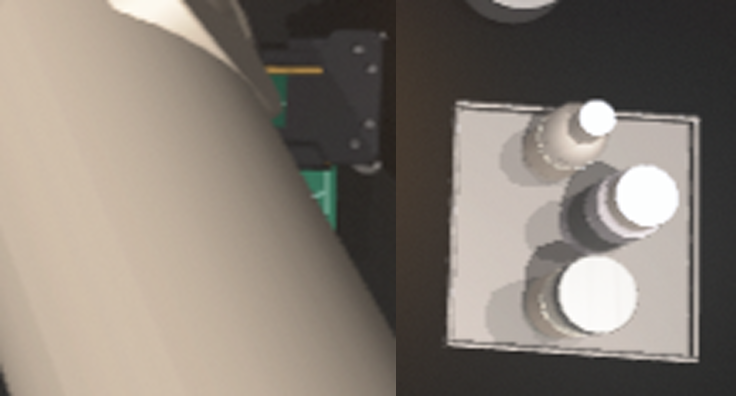

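All three containers stand on the tray: glue cap at (598,118), spray (647,195), jar (597,294). The arm hides the wheel, so I'll check it from the tray side.

```bash
python3 - <<'E'
from h import *
for n,uv,z in [("glue",(461.4-.3,191.7-.3),154),("spray",(478.4,218.6),164),("jar",(460.7,253.6),144)]: print(n,w("top",uv,z))
E
```

```text
glue [ 560.3 -292.3  154. ]
spray [ 503.2 -322.4  164. ]
jar [ 434.2 -289.9  144. ]
```

Emit:
{"api": "drive_tool", "payload": {"moves": [[0,0.4,0,0,1],[0,0.8,0,0,1],[0,1,0,0,1],[0,1,0,0,1]]}}

```text
clock: 30.55
tcp_pos: [505.7, 120.8, 209.5]
tcp_rot: [3.139, -0.017, 0.003]
wrist_force: [-0.3, 0.3, -0.1]
gripper_width: 1.003
```

Emit:
{"api": "drive_tool", "payload": {"moves": [[0,0.4,0,0,1],[0,0.8,0,0,1],[0,1,0,0,1],[0,1,0,0,1]]}}

```text
clock: 30.95
tcp_pos: [506.0, 19.5, 209.3]
tcp_rot: [3.138, -0.017, 0.001]
wrist_force: [-0.4, 1.0, 0.3]
gripper_width: 0.999
```

Emit:
{"api": "drive_tool", "payload": {"moves": [[0,0.4,0,0,1],[0,0.8,0,0,1],[0,1,0,0,1],[0,1,0,0,1]]}}

```text
clock: 31.35
tcp_pos: [506.3, -81.4, 209.2]
tcp_rot: [3.138, -0.016, -0.0]
wrist_force: [0.3, -0.0, -0.6]
gripper_width: 1.0
```

Emit:
{"api": "drive_tool", "payload": {"moves": [[0,0.4,0,0,1],[0,0.8,0,0,1],[0,1,0,0,1],[0,1,0,0,1]]}}

```text
clock: 31.75
tcp_pos: [506.8, -181.8, 209.1]
tcp_rot: [3.138, -0.015, -0.001]
wrist_force: [0.7, -0.4, -0.5]
gripper_width: 1.005
```

Emit:
{"api": "drive_tool", "payload": {"moves": [[0,0.4,0,0,1],[0,0.8,0,0,1],[0,1,0,0,1],[0,1,0,0,1],[0,1,0,0,1]]}}

```text
clock: 32.25
tcp_pos: [507.7, -279.3, 209.0]
tcp_rot: [3.14, -0.015, 0.001]
wrist_force: [-0.1, 1.2, 0.1]
gripper_width: 1.0
```

```bash
python3 - <<'E'
from h import *
p=manip.camera_params("wrist"); tool((502,-325.5,97),0)
T=manip.get_image("top")[:,:,::-1]; W=manip.get_image("wrist")[:,:,::-1]
a=cv2.resize(T[170:290,120:240],None,fx=3.33,fy=3.33,interpolation=cv2.INTER_CUBIC)
for uv in []: pass
print(px("wrist",(502,-325.5,164),p))
cv2.imwrite("pics/m5.png",np.hstack([a,W[:a.shape[0],220:620]]))
E
```

```text
tcp [ 507.7 -279.3  209. ] [ 3.14e+00 -1.50e-02  1.00e-03] t 32.25 -> [-0.074  0.46   1.12 ] 0.0
(np.float64(371.95115210535147), np.float64(224.8141527654603))
```

View pics/m5.png

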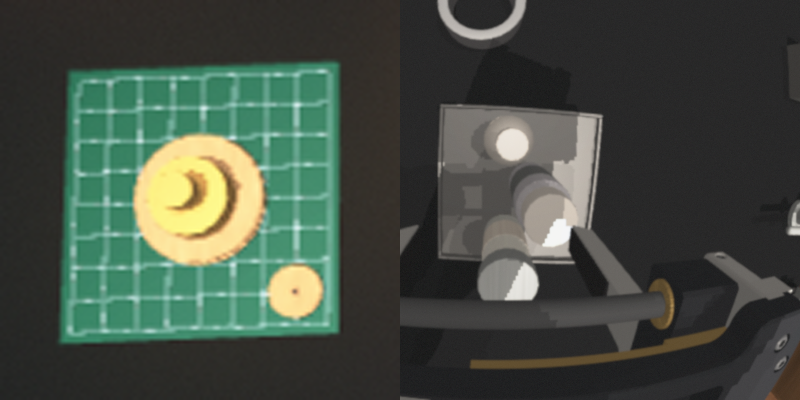

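```bash
python3 - <<'E'
from h import *
f=lambda u,v:(120+u/3.33-.35,170+v/3.33-.35)
print(w("top",f(176,189),69),w("top",f(188,195),38),w("top",f(200,200),11))
E
```

```text
[488.4 318.8  69. ] [488.3 319.8  38. ] [488.2 319.3  11. ]
```

Emit:
{"api": "drive_tool", "payload": {"moves": [[-0.06,0.3,0,0,1],[-0.075,0.45,0,0,1],[-0.075,0.45,0,0,1],[-0.075,0.45,0,0,1],[-0.075,0.45,0.3,0,1],[-0.075,0.45,0.6,0,1],[-0.075,0.45,0.85,0,1],[-0.075,0.45,1,0,1],[-0.075,0.45,1,0,1]]}}

```text
clock: 33.25
tcp_pos: [501.1, -323.1, 107.6]
tcp_rot: [3.141, -0.013, 0.002]
wrist_force: [0.2, -0.5, 0.2]
gripper_width: 1.0
```

Emit:
{"api": "drive_tool", "payload": {"moves": [[0,0,0.11,0,1],[0,0,0.12,0,1],[0,0,0.12,0,-1],[0,0,0.12,0,-1],[0,0,0.12,0,-1],[0,0,0.12,0,-1],[0,0,0.12,0,-1],[0,0,0.12,0,-1],[0,0,0.12,0,-1],[0,0,0.12,0,-1]]}}

```text
clock: 34.25
tcp_pos: [501.3, -323.1, 95.7]
tcp_rot: [3.141, -0.013, 0.002]
wrist_force: [-1.4, 1.2, 2.5]
gripper_width: 0.544
```

The weight measures within about 1 mm of the wheel centre, both at knob and body height. The spray can is gripped, so it goes back first.

Emit:
{"api": "drive_tool", "payload": {"moves": [[0,0,-0.2,0,-1],[0,0,-0.4,0,-1],[0,0,-0.65,0,-1],[0,0,-0.9,0,-1],[0,0,-1,0,-1],[0,0,-1,0,-1]]}}

```text
clock: 34.85
tcp_pos: [500.5, -323.3, 196.6]
tcp_rot: [3.14, -0.014, 0.002]
wrist_force: [0.2, 0.1, -3.1]
gripper_width: 0.548
```

Emit:
{"api": "drive_tool", "payload": {"moves": [[0.03,-0.2,0,0,-1],[0.08,-0.4,0,0,-1],[0.14,-0.7,0,0,-1],[0.2,-1,0,0,-1]]}}

```text
clock: 35.25
tcp_pos: [519.5, -222.2, 194.9]
tcp_rot: [3.141, -0.012, 0.002]
wrist_force: [-0.2, 0.3, -3.0]
gripper_width: 0.544
```

Emit:
{"api": "drive_tool", "payload": {"moves": [[0.03,-0.25,0,0,-1],[0.08,-0.5,0,0,-1],[0.14,-0.75,0,0,-1],[0.2,-1,0,0,-1]]}}

```text
clock: 35.65
tcp_pos: [538.7, -121.0, 193.3]
tcp_rot: [3.141, -0.01, 0.002]
wrist_force: [-0.2, -0.2, -3.0]
gripper_width: 0.542
```

Emit:
{"api": "drive_tool", "payload": {"moves": [[0.03,-0.25,0,0,-1],[0.08,-0.5,0,0,-1],[0.14,-0.75,0,0,-1],[0.2,-1,0,0,-1],[0.2,-1,0,0,-1],[0.2,-1,0,0,-1]]}}

```text
clock: 36.25
tcp_pos: [557.8, -20.7, 192.0]
tcp_rot: [3.141, -0.008, 0.003]
wrist_force: [0.1, -1.7, -3.6]
gripper_width: 0.546
```

```bash
python3 - <<'E'
from h import *
tool((580.5,64.5,101.7),0)
E
```

```text
tcp [557.8 -20.7 192. ] [ 3.141e+00 -8.000e-03  3.000e-03] t 36.25 -> [ 0.222 -0.852  0.904] 0.001
```

Emit:
{"api": "drive_tool", "payload": {"moves": [[0.06,-0.25,0,0,-1],[0.12,-0.5,0,0,-1],[0.18,-0.75,0,0,-1],[0.22,-0.85,0,0,-1],[0.22,-0.85,0,0,-1],[0.22,-0.85,0.2,0,-1],[0.22,-0.85,0.45,0,-1],[0.22,-0.85,0.68,0,-1],[0.22,-0.85,0.8,0,-1],[0.22,-0.85,0.86,0,-1],[0.22,-0.85,0.89,0,-1],[0.22,-0.85,0.905,0,-1],[0.22,-0.85,0.905,0,-1],[0.22,-0.85,0.905,0,-1]]}}

```text
clock: 37.65
tcp_pos: [580.7, 64.4, 102.3]
tcp_rot: [3.141, -0.009, 0.003]
wrist_force: [-0.8, 0.2, -3.4]
gripper_width: 0.548
```

Emit:
{"api": "drive_tool", "payload": {"moves": [[0,0,0.006,0,-1],[0,0,0.01,0,-1],[0,0,0.01,0,0.4],[0,0,0.01,0,0.5],[0,0,0.01,0,0.6],[0,0,0.01,0,0.6],[0,0,-0.1,0,0.6],[0,0,-0.4,0,0.6],[0,0,-0.7,0,0.8],[0,0,-1,0,1],[0,0,-1,0,1]]}}

```text
clock: 38.75
tcp_pos: [581.8, 64.8, 207.2]
tcp_rot: [-3.141, -0.016, 0.003]
wrist_force: [0.5, 0.1, 0.5]
gripper_width: 0.99
```

Emit:
{"api": "drive_tool", "payload": {"moves": [[-0.1,0.4,0,0,1],[-0.25,0.8,0,0,1],[-0.4,1,0,0,1],[-0.4,1,0,0,1]]}}

```text
clock: 39.15
tcp_pos: [540.4, -38.7, 206.7]
tcp_rot: [3.141, -0.015, -0.002]
wrist_force: [-0.8, -0.2, 0.4]
gripper_width: 0.998
```

Emit:
{"api": "drive_tool", "payload": {"moves": [[-0.1,0.4,0,0,1],[-0.25,0.8,0,0,1],[-0.4,1,0,0,1],[-0.4,1,0,0,1]]}}

```text
clock: 39.55
tcp_pos: [498.8, -141.2, 206.3]
tcp_rot: [3.141, -0.014, -0.006]
wrist_force: [0.3, 0.7, -0.2]
gripper_width: 1.001
```

Emit:
{"api": "drive_tool", "payload": {"moves": [[-0.1,0.4,0,0,1],[-0.25,0.8,0,0,1],[-0.4,1,0,0,1],[-0.4,1,0,0,1],[-0.4,1,0,0,1]]}}

```text
clock: 40.05
tcp_pos: [459.0, -240.1, 205.9]
tcp_rot: [3.141, -0.015, -0.005]
wrist_force: [0.3, 0.1, 0.7]
gripper_width: 1.0
```

```bash
python3 - <<'E'
from h import *
tool((436,-290.3,117.8),0)
T=manip.get_image("top")[:,:,::-1]; cv2.imwrite("pics/t4.png",cv2.resize(T[140:250,260:400],None,fx=5,fy=5,interpolation=cv2.INTER_CUBIC))
E
```

```text
tcp [ 459.  -240.1  205.9] [ 3.141 -0.015 -0.005] t 40.05 -> [-0.24   0.503  0.878] -0.002
```

View pics/t4.png

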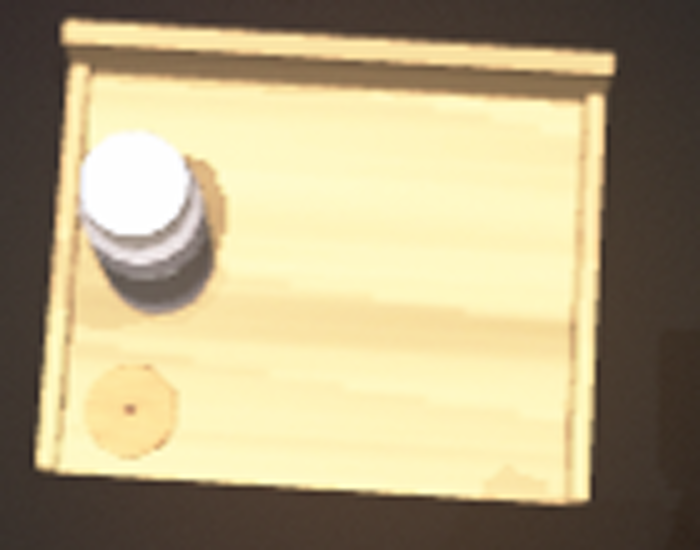

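The spray cap is now at (136,184) against (132,185) originally, about 2 mm off. Next the jar.

Emit:
{"api": "drive_tool", "payload": {"moves": [[-0.1,0.3,0,0,1],[-0.24,0.5,0,0,1],[-0.24,0.5,0,0,1],[-0.24,0.5,0,0,1],[-0.24,0.5,0.3,0,1],[-0.24,0.5,0.6,0,1],[-0.24,0.5,0.8,0,1],[-0.24,0.5,0.878,0,1],[-0.24,0.5,0.878,0,1],[-0.24,0.5,0.878,0,-1],[-0.24,0.5,0.878,0,-1],[-0.24,0.5,0.878,0,-1],[-0.24,0.5,0.878,0,-1],[-0.24,0.5,0.878,0,-1],[-0.24,0.5,0.878,0,-1],[-0.24,0.5,0.878,0,-1],[-0.24,0.5,0.878,0,-1]]}}

```text
clock: 41.8
tcp_pos: [436.6, -289.7, 118.0]
tcp_rot: [3.141, -0.015, -0.004]
wrist_force: [0.3, -0.1, 4.8]
gripper_width: 0.591
```

Emit:
{"api": "drive_tool", "payload": {"moves": [[0,0,-0.2,0,-1],[0,0,-0.4,0,-1],[0,0,-0.6,0,-1],[0,0,-0.6,0,-1],[0.05,-0.15,-0.6,0,-1],[0.1,-0.35,-0.6,0,-1],[0.18,-0.6,-0.6,0,-1],[0.26,-0.85,-0.6,0,-1],[0.31,-0.95,-0.6,0,-1]]}}

```text
clock: 42.7
tcp_pos: [467.1, -192.4, 177.5]
tcp_rot: [3.142, -0.014, -0.002]
wrist_force: [0.2, -0.4, -2.2]
gripper_width: 0.591
```

Emit:
{"api": "drive_tool", "payload": {"moves": [[0.08,-0.25,0,0,-1],[0.16,-0.5,0,0,-1],[0.24,-0.75,0,0,-1],[0.31,-0.95,0,0,-1],[0.31,-0.95,0,0,-1],[0.31,-0.95,0,0,-1]]}}

```text
clock: 43.3
tcp_pos: [498.0, -97.8, 177.3]
tcp_rot: [3.141, -0.013, -0.001]
wrist_force: [0.0, -1.4, -1.8]
gripper_width: 0.589
```

```bash
python3 - <<'E'
from h import *
tool((528.1,-13.5,123.5),0)
E
```

```text
tcp [498.  -97.8 177.3] [ 3.141e+00 -1.300e-02 -1.000e-03] t 43.3 -> [ 0.293 -0.843  0.541] -0.0
```

Emit:
{"api": "drive_tool", "payload": {"moves": [[0.08,-0.25,0,0,-1],[0.16,-0.5,0,0,-1],[0.25,-0.75,0,0,-1],[0.295,-0.845,0,0,-1],[0.295,-0.845,0,0,-1],[0.295,-0.845,0.15,0,-1],[0.295,-0.845,0.3,0,-1],[0.295,-0.845,0.43,0,-1],[0.295,-0.845,0.5,0,-1],[0.295,-0.845,0.53,0,-1],[0.295,-0.845,0.54,0,-1],[0.295,-0.845,0.545,0,-1],[0.295,-0.845,0.545,0,-1]]}}

```text
clock: 44.6
tcp_pos: [528.8, -14.0, 124.1]
tcp_rot: [3.141, -0.014, -0.002]
wrist_force: [-2.5, -3.0, 7.3]
gripper_width: 0.592
```

The jar has landed (wrist force +7 N). I'll release it and go for the glue bottle.

Emit:
{"api": "drive_tool", "payload": {"moves": [[0,0,-0.003,0,0.4],[0,0,-0.003,0,0.5],[0,0,-0.003,0,0.6],[0,0,-0.003,0,0.6],[0,0,-0.1,0,0.6],[0,0,-0.4,0,0.6],[0,0,-0.7,0,0.8],[0,0,-0.9,0,1],[0,0,-0.9,0,1]]}}

```text
clock: 45.5
tcp_pos: [529.0, -13.8, 217.6]
tcp_rot: [3.141, -0.019, -0.002]
wrist_force: [-0.6, -0.1, 0.8]
gripper_width: 0.99
```

Emit:
{"api": "drive_tool", "payload": {"moves": [[0.1,0.4,0,0,1],[0.15,0.8,0,0,1],[0.18,1,0,0,1],[0.18,1,0,0,1]]}}

```text
clock: 45.9
tcp_pos: [546.5, -117.1, 217.6]
tcp_rot: [3.14, -0.018, -0.006]
wrist_force: [-0.0, 0.9, -0.1]
gripper_width: 0.999
```

Emit:
{"api": "drive_tool", "payload": {"moves": [[0.1,0.4,0,0,1],[0.15,0.8,0,0,1],[0.17,1,0,0,1],[0.17,1,0,0,1],[0.17,1,0,0,1]]}}

```text
clock: 46.4
tcp_pos: [562.8, -216.2, 217.7]
tcp_rot: [3.141, -0.018, -0.006]
wrist_force: [0.3, 0.5, -0.8]
gripper_width: 1.0
```

```bash
python3 - <<'E'
from h import *
tool((562.8,-293.2,117.3),0)
p=manip.camera_params("wrist"); print(px("wrist",(562.8,-293.2,154),p))
T=manip.get_image("wrist")[:,:,::-1]; cv2.imwrite("pics/w6.png",T)
E
```

```text
tcp [ 562.8 -216.2  217.7] [ 3.141 -0.018 -0.006] t 46.4 -> [-0.013  0.77   1.004] -0.002
(np.float64(403.99314166394015), np.float64(210.44263523872075))
```

View pics/w6.png

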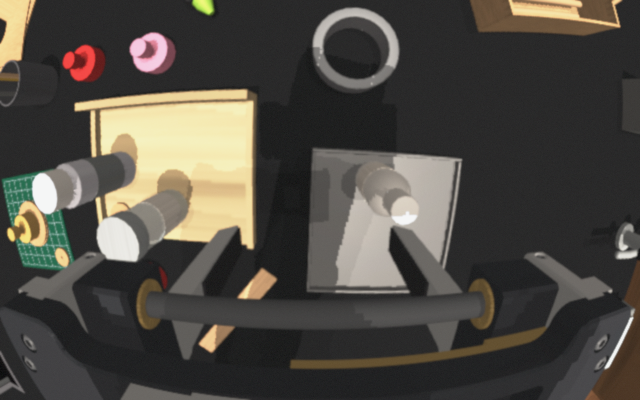

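The spray can and jar stand in the bay, the weight is on the wheel, and the glue cap at (404,209) matches the prediction.

Emit:
{"api": "drive_tool", "payload": {"moves": [[0,0.4,0,0,1],[-0.013,0.77,0,0,1],[-0.013,0.77,0,0,0.6],[-0.013,0.77,0,0,0.4],[-0.013,0.77,0.3,0,0.2],[-0.013,0.77,0.6,0,0.2],[-0.013,0.77,0.85,0,0.2],[-0.013,0.77,1,0,0.2],[-0.013,0.77,1,0,0.2],[-0.013,0.77,1,0,-1],[-0.013,0.77,1,0,-1],[-0.013,0.77,1,0,-1],[-0.013,0.77,1,0,-1],[-0.013,0.77,1,0,-1],[-0.013,0.77,1,0,-1],[-0.013,0.77,1,0,-1]]}}

```text
clock: 48.05
tcp_pos: [563.5, -292.6, 118.5]
tcp_rot: [3.141, -0.019, -0.005]
wrist_force: [-0.1, 1.6, 6.6]
gripper_width: 0.269
```

Emit:
{"api": "drive_tool", "payload": {"moves": [[0,0,0,0,-1],[0,0,0,0,-1],[0,0,-0.2,0,-1],[0,0,-0.4,0,-1],[0,0,-0.6,0,-1],[0,0,-0.6,0,-1],[0.02,-0.15,-0.6,0,-1],[0.04,-0.35,-0.6,0,-1],[0.06,-0.6,-0.6,0,-1],[0.08,-0.85,-0.6,0,-1],[0.08,-1,-0.6,0,-1],[0.08,-1,-0.6,0,-1],[0.08,-1,-0.6,0,-1]]}}

```text
clock: 49.35
tcp_pos: [570.5, -192.7, 178.1]
tcp_rot: [3.141, -0.018, -0.004]
wrist_force: [-0.4, -0.1, -1.3]
gripper_width: 0.272
```

```bash
python3 - <<'E'
from h import *
tool((577.5,-95.3,123.3),0)
E
```

```text
tcp [ 570.5 -192.7  178.1] [ 3.141 -0.018 -0.004] t 49.35 -> [ 0.056 -0.975  0.548] -0.001
```

Emit:
{"api": "drive_tool", "payload": {"moves": [[0.02,-0.25,0,0,-1],[0.04,-0.5,0,0,-1],[0.06,-0.75,0,0,-1],[0.065,-0.975,0,0,-1],[0.065,-0.975,0,0,-1],[0.065,-0.975,0.15,0,-1],[0.065,-0.975,0.3,0,-1],[0.065,-0.975,0.42,0,-1],[0.065,-0.975,0.49,0,-1],[0.065,-0.975,0.52,0,-1],[0.065,-0.975,0.53,0,-1],[0.065,-0.975,0.535,0,-1],[0.065,-0.975,0.535,0,-1]]}}

```text
clock: 50.65
tcp_pos: [578.7, -95.4, 125.0]
tcp_rot: [3.141, -0.019, -0.004]
wrist_force: [0.6, 0.4, -1.7]
gripper_width: 0.269
```

Emit:
{"api": "drive_tool", "payload": {"moves": [[0,0,0.006,0,-1],[0,0,0.01,0,-1],[0,0,0.01,0,-0.2],[0,0,0.01,0,0],[0,0,0.01,0,0.2],[0,0,0.01,0,0.2],[0,0,-0.1,0,0.2],[0,0,-0.4,0,0.2],[0,0,-0.7,0,0.4],[0,0,-0.95,0,0.6],[0,0,-0.95,0,0.6]]}}

```text
clock: 51.75
tcp_pos: [578.6, -95.4, 224.4]
tcp_rot: [3.14, -0.025, -0.004]
wrist_force: [0.2, 0.3, 0.3]
gripper_width: 0.789
```

Emit:
{"api": "drive_tool", "payload": {"moves": [[0,0.4,-0.1,0,1],[0,0.8,-0.1,0,1],[0,1,-0.1,0,1],[0,1,-0.1,0,1]]}}

```text
clock: 52.15
tcp_pos: [577.1, -199.0, 234.4]
tcp_rot: [3.139, -0.024, -0.009]
wrist_force: [-0.1, -0.1, -0.3]
gripper_width: 1.001
```

Emit:
{"api": "drive_tool", "payload": {"moves": [[0,0.4,0,0,1],[0,0.8,0,0,1],[0,1,0,0,1],[0,1,0,0,1]]}}

```text
clock: 52.55
tcp_pos: [575.4, -301.4, 234.2]
tcp_rot: [3.139, -0.023, -0.012]
wrist_force: [0.1, 0.2, 0.0]
gripper_width: 0.997
```

Emit:
{"api": "drive_tool", "payload": {"moves": [[0,0.4,0,0,1],[0,0.8,0,0,1],[0,1,0,0,1],[0,1,0,0,1],[0,1,0,0,1]]}}

```text
clock: 53.05
tcp_pos: [574.7, -399.8, 234.2]
tcp_rot: [3.14, -0.023, -0.011]
wrist_force: [0.1, 0.3, 0.1]
gripper_width: 0.999
```

```bash
python3 - <<'E'
from h import *
T=manip.get_image("top")[:,:,::-1]; S=manip.get_image("scene")[:,:,::-1]
cv2.imwrite("pics/t7raw.png",T); cv2.imwrite("pics/s7raw.png",S)
a=cv2.resize(T[140:250,260:400],None,fx=5,fy=5,interpolation=cv2.INTER_CUBIC)
cv2.imwrite("pics/t7.png",a)
s=manip.sense(); print(s["clock"],s["tcp_pos"],s["wrist_force"],s["gripper_width"])
E
```

```text
53.15 [ 574.92286468 -399.23917171  234.51862309] [ 0.65192658 -0.62749073 -0.62564251] 1.0000855759292675
```

View pics/t7.png

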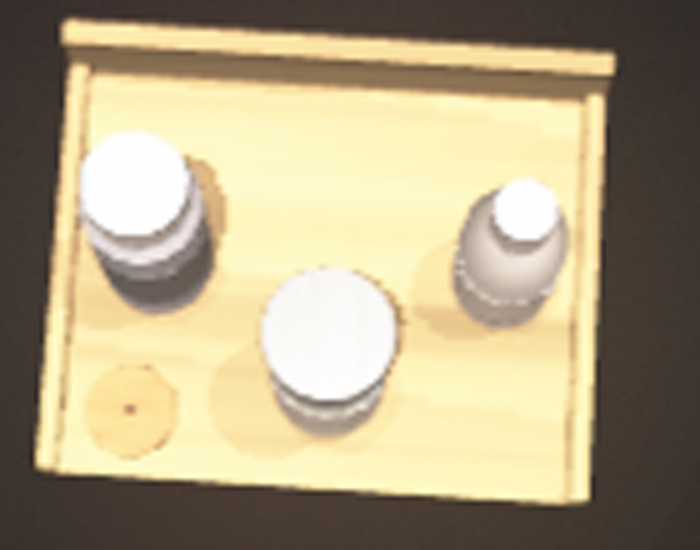

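The spray can is at (136,184), jar (330,334) and glue (526,211), each within 4 crop pixels (about 2 mm) of where it started and upright. One numeric check that the weight and bystanders haven't moved, then hand in.

```bash
python3 - <<'E'
from h import *
T=cv2.imread("pics/t7raw.png"); T0=cv2.imread("pics/top0.png")
a=cv2.resize(T[170:290,120:240],None,fx=3.33,fy=3.33,interpolation=cv2.INTER_CUBIC)
m=cv2.imread("pics/m5.png")[:,:a.shape[1]]
print("wheel crop diff",cv2.absdiff(a,m).mean(),cv2.absdiff(a,m).max())
for n,(x0,y0,x1,y1) in dict(cup=(195,95,235,145),tape=(405,105,460,160)).items():
    print(n,cv2.absdiff(T[y0:y1,x0:x1],T0[y0:y1,x0:x1]).mean())
ok=cv2.absdiff(a,m).mean()<3
if ok: print(manip.hand_in())
E
```

```text
wheel crop diff 0.8368583333333334 6
cup 0.8556666666666667
tape 0.9943801652892562
the job is handed in; nothing more can be done
None
```

The job is handed in at about 53 s, under the 141 s limit. `hand_in` reports no verdict, so success rests on my own checks.

I moved the glue bottle, jar and spray can to the tray, then set the brass weight on the wheel. After that I put the spray can, jar and glue bottle back in the bay.

- **Weight:** measured within about 1 mm of the wheel's centre from the top camera. The picture of the wheel did not change between that measurement and the end.
- **Containers:** all three stand upright, released, within about 2 mm of where they started in the top view.
- **Tape roll and pencil cup:** no change from the first picture.
- **Arm:** clear of everything at hand-in, with wrist force near zero.

Two small disagreements came up. The weight in the bay was about 3 mm off my first estimate, which I corrected before gripping it. My first spray can grip was about 3 mm off-centre; I allowed for this when putting it back.

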